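# Lock the sample jar onto the bench blender

## Task

Get the cherry sample ready for the juice test: set the square jar upright into the ring on top of the blender base, feel for the slots, push it down against the spring and give it a quarter turn clockwise until it stops, then let it rise and let go, so that it stays locked in the ring. Do it by feel without forcing the jar or the blender, keep the jar upright all the time and leave the punnet, the sizing card and the refractometer where they are.

Things in the scene. Friction and masses are not known exactly. Their poses are not given: they have to be found in the camera images.
- jar: Loose sample jar, clear and square, upright on the bench, full of cherries: 132 mm tall (136 with the lid's button), 58 mm across its flats, flats facing its x and y, about 0.42 kg. Origin at the centre of its underside, z up. Round black foot 68 mm across and 34 mm high, lower edge bevelled over 4 mm, with three lugs at 0, 120 and 240 degrees about z from its x axis.
- jar_lug (a point): Outer end of the jar's lug at 0 degrees: 41 mm from the jar's axis along its x, 13 mm above its underside. Each lug sticks out 7 mm from the foot, is 12.6 mm wide and 6 mm high (10 to 16 mm above the underside).
- jar_grip (a point): Middle of the jar between its flats, 95 mm above its underside: a good height to grip it across two opposite flats from above. The square part runs from 34 to 132 mm up.
- blender: Fixed white motor base, a round drum up to 150 mm across, 98 mm high, with a metal bayonet ring clamped on top (101 mm across, 27 mm high, its top at 125 mm). Origin at the centre of its underside, z up; a black dial marks its -x side. Its x axis points to where one ring slot stands on average, see socket.
- socket (a point): Centre of the ring's mouth, level with its top. Bore 71 mm. The ring is clamped by hand: its three slots (8 mm deep, 17 mm wide, 120 degrees apart) stand up to 40 degrees either way round from 0, 120, 240 about the blender's z from its x; this angle is not reported, so see it or feel for it. On the ring's top the lugs stop 10 mm deep; in the slots they drop.
- coupling_top (a point): Centre of the round black sprung coupling inside the ring, 14 mm below the ring's top when free. It pushes the jar up with 5 N at first touch, 11 N locked, 16 N at the bottom, 27 mm down, where the floor is hard. The plastic lugs bear 60 N in all, pushing and turning together. They turn freely below the ledge when the underside is 24 to 27 mm down.
- coupling (a joint): How far the coupling is pressed down from its free height, in m: 0 free, about 0.007 with the jar locked, 0.013 with the jar pressed onto the floor. Locking: about 90 degrees clockwise (from above) from the slots the lugs meet a hard stop; let up there, the spring lifts them 3 mm into recesses under the ledge (underside 21 mm down) and the jar cannot turn back.
- punnet: Loose cardboard punnet of cherries, 115 x 150 mm, 50 mm high, origin at the centre of its underside. Not to be disturbed.
- sizing_card: Loose flat aluminium cherry sizing card with a row of round holes, 70 x 150 x 5 mm, origin at the centre of its underside. Not to be disturbed.
- refractometer: Loose grey pocket refractometer, 55 x 110 mm, 30 mm high, origin at the centre of its underside. Not to be disturbed.
Mind the look-alikes: they are no part of the job. Leave any green look-alike of the jar alone.

How it is judged:
By the outcome, as a careful person would: the job done as asked, in the order asked, and still so for the second after the job is handed in, with the robot touching nothing.
It also fails if it takes over 72 s, if anything falls off the work surface, if the arm or the gripper's body presses on something with over 40 N, if the wrist force passes 120 N, or if a joint passes its speed limit or range.

## Robot

A 7-joint arm with a two-finger parallel gripper is mounted at the origin on the work surface. World frame = base frame: x ahead of the robot, y to its left, z up, the work surface at z = 0. Lengths are in m, angles in degrees, forces in N, time in s.
With the tool pointing down it reaches from about 0.4 to 0.85 m from the base axis. Payload 10.4 kg.
Tool frame: the origin (TCP) lies at the very end of the fingers, on their centre line; the grasp point (between the pads) lies 19 mm behind it; z points along the fingers, y is the direction in which the jaws open and shut (so a half turn about z gives the same grasp; the last joint's range is limited). The gripper opens to 87 mm and grips with 3 to 60 N. Pads are 19 mm wide; open, the fingers measure 117 mm over their backs; the gripper's body (75 mm by 190 mm) begins 51 mm behind the grasp point.
Start: joints at [68.09, 19.034, -3.707, 83.658, 1.238, 77.344, -5.071], TCP at [0.22, -0.585, 0.223] pointing down, gripper open.
Joint ranges: [-148.97, 148.97], [-28.65, 121.19], [-84.17, 76.75], [9.2, 138.47], [-72.65, 252.65], [3.7, 117.97], [-149.18, 149.18]. Speed limits (degrees/s): [127.2, 127.2, 159.86, 159.86, 180, 180, 180].

## Interface

Orientations are given as a 3x3 rotation matrix whose columns are the frame's x, y, z axes.
In Python, from plant import r, viewer gives the robot as it stands.
- The arm moves only by the tool servo_tool, never from a script. Its argument "deltas" is one flat list of numbers, 7 for each row, row after row: the opening, from 0 (shut) to 1 (fully open), then the shift along the world's x, y, z in units of 50 mm (1.0 is 50 mm), then the turn, a rotation vector about the world's x, y, z in units of 8 degrees (1.0 is 8 degrees). In form: [jaw, tx, ty, tz, rx, ry, rz, jaw, tx, ty, tz, rx, ry, rz, ...]. A call has exactly 5 rows; each row is the pose to reach, as a shift and turn from the pose measured when the call began; what a row does not reach only later rows make up. A row lasts 1/8 s, in which the tool goes at most 62.5 mm and 10.7 degrees, less where a joint would pass 70% of its speed; a pose out of reach is approached as far as the arm can. A call with a gripper value outside its range is refused whole. The fingers move at their own pace and stop on an object; "newtons" is the grip in N (left out, the last holds). Time passes only in rows, so rows that repeat a pose let the fingers close, or fill a call up. It gives the time, the measured TCP pose, the force and the opening at its end, in the units of the state.
- r.get_obs(): the state, without advancing time (a new reading comes with each control period).
- viewer.capture(name): name is "scene" or "top" or "wrist"; returns a dict with "frame" (384x512x3 uint8, red, green, blue), "mtx" (3x3 intrinsics, pixels), "k1" (the pictures are not rectified: a ray, as slopes to the right and down, at radius r is drawn at 1 + k1 r^2 times it, then the intrinsics apply), "eye" and "orientation" of the camera in the world. Camera axes: x right, y down, z forward; pixel columns grow to the right and rows downward; lengths in m; the calibration is good to about 2 mm. A picture is of the moment at which its call begins. There is no depth.
- r.hand_in(): hands the job in, once; it reports no verdict.
Trained networks look in a picture, given as the dict that the camera call returned (one of the last four; its "shot" number tells which), for a name from the list of things; names that differ only in an ending like _2 or _b are one class to them, and where a whole thing is asked for, a point or a joint stands for the part that bears it (a point fixed in the world has none). Each returns a list of dicts, best first, with "p" (0 to 1); they miss things now and then, are a little off and sometimes report something else, mostly with a low value. They report only what shows in the picture. A call takes as long as a camera call. They do not tell look-alikes from the thing itself.
- viewer.search_frame(picture, name): "pixel" ([row, column] in pixels, amid what is visible of it).
- viewer.regions_of(picture, name): "pixels" (384x512 bool, what is visible of it) and "pixel" ([row, column] in pixels, amid what is visible of it).
- viewer.landmark_of(picture, name): "pixel" ([row, column] in pixels: a listed point, or the origin of a listed thing).
The state is a dict: "clock": time; "joint_pos": joint angles; "joint_velocities": joint speeds; "joint_torque": joint torques, N m; "tcp_pos": TCP position; "ee_rot": TCP orientation; "wrist_force": force on the tool from outside, world axes, zero at the start; "torque": the same for the moment, N m; "gripper_width": finger opening in m.
Only numpy, scipy, OpenCV 4.12 (cv2) and the standard library are available. Lean on these libraries where they do the work, as an engineer would, in place of code of your own. Each camera call takes 0.05 s, during which the arm holds its last target. There are 200 camera calls.

## Working session

There is one attempt and no reset: what is moved stays moved. The work goes in short steps, Python scripts to look and compute and a tool call to move; the robot and the scene stay as the last step left them, time stands still between calls to the robot, and variables do not carry over. Pictures are saved under pics/ and viewed, about 8 in all and at most 12, crops included, and the job is handed in when it is done.

Besides the shell and the picture viewer there is one more tool, called after "Emit:" in YAML: its name, and indented under it one key for each argument. servo_tool: Moves the arm, as the interface text tells. Its arguments: {"type":"object","properties":{"deltas":{"type":"array","items":{"type":"number"}},"newtons":{"type":"number"}},"required":["deltas"]}

```bash
ls; mkdir -p pics; cat > h.py <<'E'
import numpy as np, cv2
from plant import r, viewer
def ray(c,px):
    v,u=px; K=np.array(c["mtx"]); x=(u-K[0,2])/K[0,0]; y=(v-K[1,2])/K[1,1]
    a,b=x,y
    for _ in range(20):
        s=1+c["k1"]*(a*a+b*b); a,b=x/s,y/s
    return np.array(c["eye"]), np.array(c["orientation"])@np.array([a,b,1.])
def at(c,px,z):
    e,d=ray(c,px); return e+d*(z-e[2])/d[2]
def proj(c,P):
    q=np.array(c["orientation"]).T@(np.asarray(P,float)-np.array(c["eye"])); a,b=q[:2]/q[2]
    s=1+c["k1"]*(a*a+b*b); K=np.array(c["mtx"]); return np.array([K[1,1]*b*s+K[1,2],K[0,0]*a*s+K[0,2]])
def save(c,n): cv2.imwrite("pics/"+n,c["frame"][:,:,::-1])
np.set_printoptions(precision=4,suppress=True)
E
python3 - <<'E'
from h import *
C={n:viewer.capture(n) for n in("top","scene")}
for n,c in C.items():
    save(c,n+"0.png"); print(n,c["eye"],c["k1"])
    for o in("jar","jar_lug","jar_grip","blender","socket","coupling_top","punnet","sizing_card","refractometer"):
        z={"jar_lug":.013,"jar_grip":.095,"socket":.125,"coupling_top":.111}.get(o,0)
        print(o,[(np.round(d["pixel"],1),round(d["p"],2),at(c,d["pixel"],z)[:2]) for d in viewer.landmark_of(c,o)])
print(r.get_obs())
a=np.hstack([C["top"]["frame"],C["scene"]["frame"]])
E
```

```text
pics
top [0.4799 0.0119 1.1758] -0.012646339445855841
jar [(array([138.2, 300.1]), 0.94, array([ 0.7166, -0.1436])), (array([219.1, 311. ]), 0.67, array([ 0.4468, -0.1731])), (array([177.4, 313.1]), 0.62, array([ 0.5845, -0.1836]))]
jar_lug [(array([133.4, 309.9]), 0.93, array([ 0.7296, -0.1747])), (array([171.8, 321.1]), 0.6, array([ 0.6014, -0.2083])), (array([217.3, 299.1]), 0.58, array([ 0.4537, -0.1323]))]
jar_grip [(array([132.2, 303.5]), 0.95, array([ 0.716 , -0.1419])), (array([174. , 317.4]), 0.73, array([ 0.5863, -0.1813])), (array([219.7, 319.3]), 0.58, array([ 0.4472, -0.1833]))]
blender [(array([183.3, 198.2]), 0.67, array([0.5707, 0.1967]))]
socket [(array([182.4, 189.9]), 0.64, array([0.564 , 0.2015]))]
coupling_top [(array([178.6, 189.9]), 0.69, array([0.5765, 0.204 ])), (array([210.8, 136.7]), 0.27, array([0.4831, 0.3619]))]
punnet [(array([208. , 383.4]), 0.69, array([ 0.4792, -0.4147]))]
sizing_card [(array([234. , 250.9]), 0.95, array([0.4015, 0.0254]))]
refractometer [(array([213. , 139.6]), 0.56, array([0.476 , 0.3888]))]
scene [1.4184 0.4133 0.7781] -0.10001134
[... 1030 characters left out ...]
, 0.57, array([0.4044, 0.0233]))]
refractometer [(array([238.1, 375.1]), 0.73, array([0.4806, 0.3831]))]
{'clock': 1.0, 'joint_pos': array([68.0896, 19.0343, -3.7087, 83.6587,  1.238 , 77.3445, -5.0698]), 'joint_velocities': array([-0.0417, -0.0126, -0.0807, -0.0515, -0.071 ,  0.052 ,  0.0244]), 'joint_torque': array([ -0.0004, -62.3056,   0.0242, -39.0137,  -0.0613,   0.0317,
         0.    ]), 'tcp_pos': array([ 0.2201, -0.585 ,  0.2226]), 'ee_rot': array([[ 0.9359,  0.3521,  0.    ],
       [ 0.3521, -0.9359, -0.    ],
       [ 0.    ,  0.    , -1.    ]]), 'wrist_force': array([-0.5306, -0.0467,  0.3437]), 'torque': array([-0.03  , -0.0157,  0.0061]), 'gripper_width': 0.08689137147036878}
```

```bash
python3 - <<'E'
import cv2,numpy as np
t=cv2.imread("pics/top0.png"); s=cv2.imread("pics/scene0.png")
a=cv2.resize(t[100:260,100:420],(800,400),interpolation=cv2.INTER_CUBIC)
cv2.imwrite("pics/tcrop.png",a)
b=cv2.resize(s[130:270,140:420],(800,400),interpolation=cv2.INTER_CUBIC)
cv2.imwrite("pics/scrop.png",b)
E
```

```text
(no output)
```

View pics/tcrop.png

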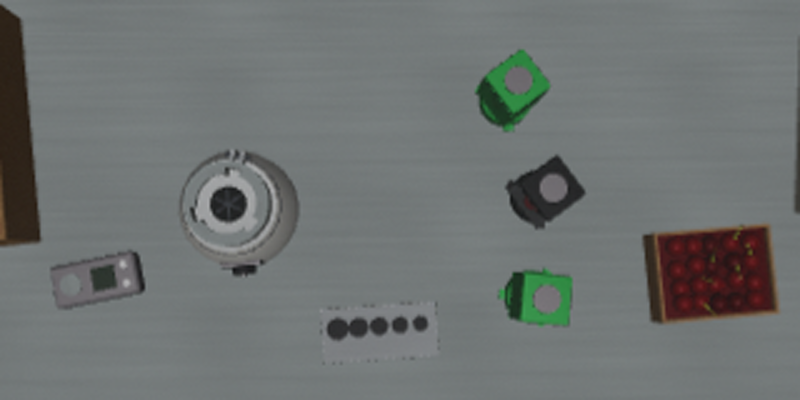

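View pics/scrop.png

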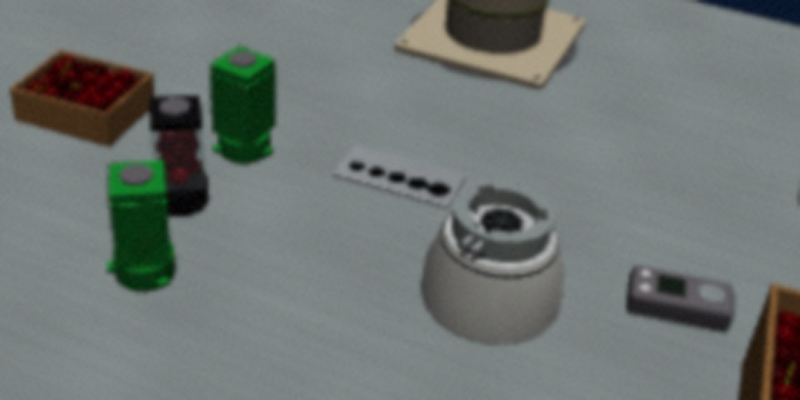

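The scene shows three jars. The green ones at (132,303) and (219,319) are look-alikes. The clear jar with the black foot and lid at top pixel (174,317), about (0.585, -0.183), is the one meant. I can see the blender and ring near (182,190), with slots close to the blender's nominal angles. Next I move above the jar and check it with the wrist camera.

Emit:
servo_tool:
  deltas: [1,7.2,8,2.4,0,0,2.5,1,7.2,8,2.4,0,0,2.5,1,7.2,8,2.4,0,0,2.5,1,7.2,8,2.4,0,0,2.5,1,7.2,8,2.4,0,0,2.5]

```text
clock: 1.62
tcp_pos: [0.4252, -0.3567, 0.2913]
ee_rot: [[0.759, 0.651, 0.0], [0.651, -0.759, -0.001], [-0.0, 0.001, -1.0]]
wrist_force: [0.5, -0.4, 0.2]
gripper_width: 0.0871
```

Emit:
servo_tool:
  deltas: [1,3.1,3.4,1,0,0,0,1,3.1,3.4,1,0,0,0,1,3.1,3.4,1,0,0,0,1,3.1,3.4,1,0,0,0,1,3.1,3.4,1,0,0,0]

```text
clock: 2.25
tcp_pos: [0.5824, -0.1821, 0.3417]
ee_rot: [[0.755, 0.656, 0.002], [0.656, -0.755, 0.001], [0.002, 0.0, -1.0]]
wrist_force: [-1.0, -1.2, 0.4]
gripper_width: 0.0871
```

```bash
python3 - <<'E'
from h import *
c=viewer.capture("wrist"); save(c,"w1.png"); print(c["eye"],c["k1"],c["mtx"])
for o,z in(("jar",0),("jar_lug",.013),("jar_grip",.095)):
    print(o,[(np.round(d["pixel"],1),round(d["p"],2),at(c,d["pixel"],z)[:2]) for d in viewer.landmark_of(c,o)])
print(r.get_obs()["tcp_pos"])
E
```

```text
[ 0.634  -0.1367  0.5043] -0.010553742029634314 [[318.8298   0.     256.433 ]
 [  0.     318.8298 202.1465]
 [  0.       0.       1.    ]]
jar [(array([223. , 200.5]), 0.91, array([ 0.4474, -0.1762])), (array([ 85. , 292.2]), 0.85, array([ 0.7069, -0.1445])), (array([161.3, 258.5]), 0.76, array([ 0.5879, -0.1815]))]
jar_lug [(array([207. , 179.7]), 0.82, array([ 0.4514, -0.1333])), (array([168.6, 282.5]), 0.79, array([ 0.605 , -0.2159]))]
jar_grip [(array([243. , 188.6]), 0.75, array([ 0.4492, -0.1744]))]
[ 0.5794 -0.1882  0.3411]
```

View pics/w1.png

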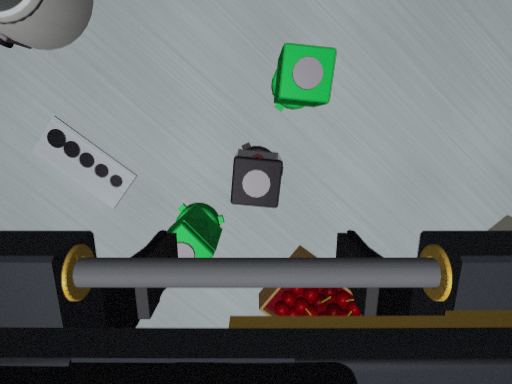

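The wrist view confirms the clear, black-lidded jar at (row 180, col 257), between the two green ones. I'll fit its lid square.

```bash
python3 - <<'E'
from h import *
c=viewer.capture("wrist")
cs=[(156,235),(157,282),(208,280),(206,233)]
P=np.array([at(c,p,.132)[:2] for p in cs]); print(P, P.mean(0))
for i in range(4):
    d=P[(i+1)%4]-P[i]; print(np.linalg.norm(d),np.degrees(np.arctan2(d[1],d[0])))
print("button",at(c,(183,256.5),.136)[:2])
print("lug?",at(c,(147,246),.013)[:2])
R=np.degrees
o=r.get_obs();print(o["tcp_pos"],o["ee_rot"],o["joint_pos"],R(np.arctan2(o["ee_rot"][1,1],o["ee_rot"][0,1])))
x0=c["frame"][135:225,215:305]; cv2.imwrite("pics/jc.png",cv2.resize(x0[:,:,::-1],(540,540),interpolation=cv2.INTER_CUBIC))
t=viewer.capture("top")
print([at(t,p,.136)[:2] for p in [(100+187/2.5,100+553/2.5)]])
E
```

```text
[[ 0.5837 -0.1518]
 [ 0.6182 -0.1941]
 [ 0.5707 -0.2332]
 [ 0.5357 -0.1883]] [ 0.5771 -0.1918]
0.0545999835892522 -50.72367779573699
0.06158489094359246 -140.5909163117364
0.05691416504799823 127.94808988785785
0.060304018015267406 37.22725660701935
button [ 0.5762 -0.191 ]
lug? [ 0.5897 -0.1587]
[ 0.5794 -0.1883  0.3411] [[ 0.7608  0.649  -0.0001]
 [ 0.649  -0.7608 -0.0013]
 [-0.0009  0.0009 -1.    ]] [ 33.0036  17.0905 -25.3989  73.4182   7.3155  91.0461 -40.8045] -49.53228984580481
[array([ 0.5797, -0.1851])]
```

View pics/jc.png

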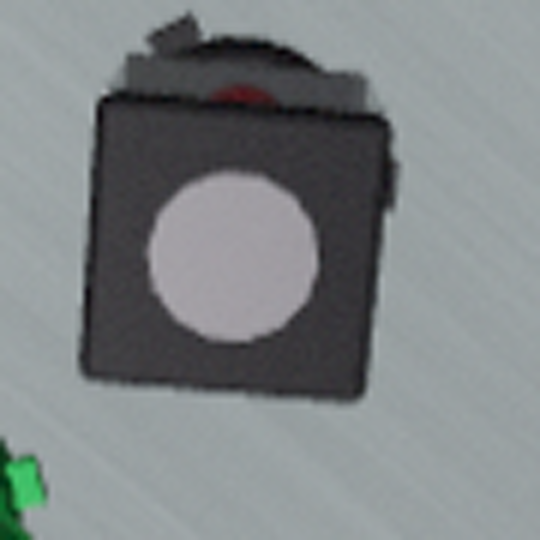

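```bash
python3 - <<'E'
from h import *
c=viewer.capture("wrist")
cs=[(150.8,231.7),(155,280),(202,275.3),(198,228.7)]
P=np.array([at(c,p,.132)[:2] for p in cs]); print(P.mean(0))
for i in range(4):
    d=P[(i+1)%4]-P[i]; print(np.linalg.norm(d),np.degrees(np.arctan2(d[1],d[0])))
print("button",at(c,(135+256/6,215+233/6),.136)[:2])
L=at(c,(135+35/6,215+175/6),.016)[:2];print("lug120?",L,np.degrees(np.arctan2(*(L-P.mean(0))[::-1])), np.linalg.norm(L-P.mean(0)))
L=at(c,(168,282),.014)[:2];print("lug0",L,np.degrees(np.arctan2(*(L-P.mean(0))[::-1])), np.linalg.norm(L-P.mean(0)))
print(r.get_obs()["tcp_pos"])
E
```

```text
[ 0.5792 -0.1844]
0.056168203805554484 -54.464165521777836
0.05658351169059844 -144.1899859848351
0.05627308585245995 125.39976106720572
0.05644946358067995 35.704370882971396
button [ 0.579  -0.1845]
lug120? [ 0.5952 -0.1506] 64.68609287529831 0.03743918630926703
lug0 [ 0.6013 -0.2216] -59.257545604361766 0.04325091864797897
[ 0.5795 -0.1879  0.3413]
```

Emit:
servo_tool:
  deltas: [1,0,0.07,-1,0,0,-0.6,1,0,0.07,-2,0,0,-0.6,1,0,0.07,-3,0,0,-0.6,1,0,0.07,-3.2,0,0,-0.6,1,0,0.07,-3.2,0,0,-0.6]

```text
clock: 3.22
tcp_pos: [0.5797, -0.1849, 0.1824]
ee_rot: [[0.813, 0.583, 0.001], [0.583, -0.813, -0.001], [-0.0, 0.001, -1.0]]
wrist_force: [-0.5, 0.2, 1.1]
gripper_width: 0.0873
```

```bash
cat > s.py <<'E'
from h import *
o=r.get_obs();R=o["ee_rot"];print(o["clock"],o["tcp_pos"],"yawY",np.degrees(np.arctan2(R[1,1],R[0,1])),"tilt",R[:2,2],"F",o["wrist_force"],"T",o["torque"],"w",o["gripper_width"],"q",o["joint_pos"])
E
python3 s.py
```

```text
3.225 [ 0.5797 -0.1849  0.1824] yawY -54.35334755051437 tilt [ 0.0007 -0.0013] F [-0.4855  0.1656  1.136 ] T [ 0.0306 -0.0862 -0.006 ] w 0.08729769248181687 q [ 33.052   20.2037 -24.7245  88.4933   8.7503  73.1591 -47.218 ]
```

Emit:
servo_tool:
  deltas: [1,0,0,-0.8,0,0,0,1,0,0,-1.6,0,0,0,1,0,0,-2.1,0,0,0,1,0,0,-2.1,0,0,0,1,0,0,-2.1,0,0,0]

```text
clock: 3.85
tcp_pos: [0.5813, -0.1853, 0.08]
ee_rot: [[0.813, 0.583, 0.004], [0.583, -0.813, -0.002], [0.002, 0.004, -1.0]]
wrist_force: [0.8, -0.2, -0.4]
gripper_width: 0.0871
```

Emit:
servo_tool:
  deltas: [0.5,0,0,0,0,0,0,0.5,0,0,0,0,0,0,0.5,0,0,0,0,0,0,0.5,0,0,0,0,0,0,0.5,0,0,0,0,0,0]
  newtons: 40

```text
clock: 4.47
tcp_pos: [0.5813, -0.185, 0.0801]
ee_rot: [[0.813, 0.583, 0.004], [0.583, -0.813, -0.002], [0.002, 0.004, -1.0]]
wrist_force: [-1.4, 2.2, 1.9]
gripper_width: 0.0578
```

```bash
python3 s.py
```

```text
4.475 [ 0.5813 -0.185   0.0801] yawY -54.34550916830547 tilt [ 0.0039 -0.002 ] F [-1.3749  2.2362  1.8945] T [ 0.3773  0.2742 -0.0165] w 0.05782150396904258 q [ 32.2872  25.5158 -23.8547  94.4769  11.4434  62.1729 -49.1685]
```

Emit:
servo_tool:
  deltas: [0.4,0,0,0.5,0,0,0,0.4,0,0,1.2,0,0,0,0.4,0,0,2.2,0,0,0,0.4,0,0,3.3,0,0,0,0.4,0,0,4.4,0,0,0]

```text
clock: 5.1
tcp_pos: [0.5807, -0.1851, 0.3011]
ee_rot: [[0.813, 0.583, 0.003], [0.583, -0.813, -0.002], [0.001, 0.003, -1.0]]
wrist_force: [1.7, -0.4, -5.1]
gripper_width: 0.058
```

Emit:
servo_tool:
  deltas: [0.4,-0.1,1,1,0,0,1.2,0.4,-0.1,2,1,0,0,2.4,0.4,-0.2,3,1,0,0,3.6,0.4,-0.3,4,1,0,0,4.8,0.4,-0.4,5,1,0,0,6]

```text
clock: 5.72
tcp_pos: [0.5602, 0.0661, 0.3505]
ee_rot: [[0.106, 0.994, 0.002], [0.994, -0.106, 0.0], [0.0, 0.002, -1.0]]
wrist_force: [0.5, -0.3, -3.3]
gripper_width: 0.0576
```

```bash
python3 s.py; python3 - <<'E'
from h import *
c=viewer.capture("wrist"); save(c,"w2.png"); print(c["eye"])
for o,z in(("socket",.125),("coupling_top",.111),("jar_lug",.27)):
    print(o,[(np.round(d["pixel"],1),round(d["p"],2),at(c,d["pixel"],z)[:2]) for d in viewer.landmark_of(c,o)])
E
```

```text
5.725 [0.5602 0.0661 0.3505] yawY -6.063194252073082 tilt [0.0024 0.0002] F [ 0.5232 -0.3251 -3.2574] T [-0.0325 -0.1918  0.0138] w 0.05763557376135972 q [ 20.9284  12.6652 -38.8742  78.9322   7.9391  90.9982 -23.1632]
[0.5668 0.1351 0.513 ]
socket []
coupling_top [(array([ 58.9, 247.6]), 0.66, array([0.5648, 0.2033]))]
jar_lug []
```

View pics/w2.png

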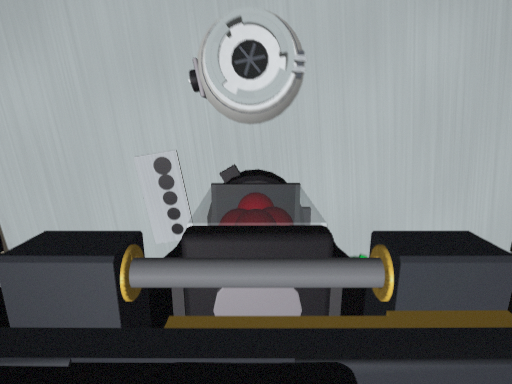

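Ring seen at (row 58, col 250), dial at (78,196), and the jar held straight. I'll enlarge the ring.

```bash
python3 - <<'E'
from h import *
c=viewer.capture("wrist"); import pickle; pickle.dump({k:c[k] for k in("frame","mtx","k1","eye","orientation")},open("c.pkl","wb"))
a=c["frame"][5:115,195:315][:,:,::-1]; cv2.imwrite("pics/ring.png",cv2.resize(a,(720,660)[:2] if 0 else (654,600),interpolation=cv2.INTER_CUBIC)); print(c["eye"],c["orientation"]); 
E
python3 s.py
```

```text
[0.5673 0.1345 0.5131] [[ 0.994  -0.1063 -0.0248]
 [-0.1091 -0.9615 -0.2522]
 [ 0.003   0.2534 -0.9674]]
5.975 [0.5607 0.0641 0.3505] yawY -6.432131852021117 tilt [ 0.0024 -0.0001] F [ 0.7013 -0.85   -3.0192] T [-0.1361 -0.0552 -0.0177] w 0.05812015636544517 q [ 21.0054  12.6886 -38.7452  78.8852   7.9463  91.0136 -23.3228]
```

View pics/ring.png

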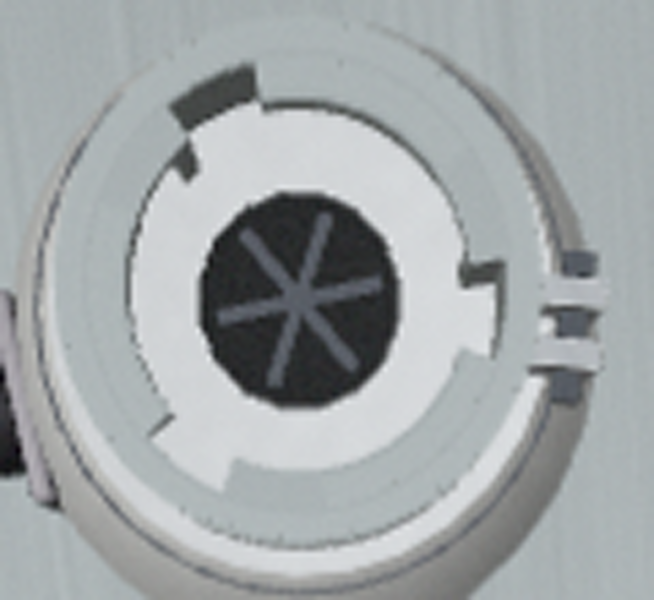

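```bash
python3 - <<'E'
from h import *
import pickle; from scipy.optimize import least_squares
c=pickle.load(open("c.pkl","rb"))
f=lambda x,y: at(c,(5-.5+y/5.4545+0.0,195-.5+x/5.45),.125)[:2]
S=[[(505,262),(495,357)],[(258,65),(170,103)],[(150,435),(222,492)]]
W=np.array([[f(*p) for p in s] for s in S]); print(W)
print("widths",np.linalg.norm(W[:,0]-W[:,1],axis=1))
M=W.mean(1)
# fit: centre + yaw, midpoints at radius 42.7
def res(q):
    a=np.radians(q[2]+np.array([0,120,240])); return (M-q[:2]-.0435*np.c_[np.cos(a),np.sin(a)]).ravel()
s=least_squares(res,[.56,.2,0],x_scale=[.01,.01,10]); print(s.x,s.fun*1e3)
for m in M: print(np.degrees(np.arctan2(*(m-s.x[:2])[::-1])),np.linalg.norm(m-s.x[:2]))
# bore arc points
B=np.array([f(*p) for p in [(262,108),(463,262),(130,285),(167,415),(235,462),(460,352),(340,110),(425,185)]])
g=least_squares(lambda q:np.linalg.norm(B-q[:2],axis=1)-.0355,[.56,.2]);print("bore",g.x,g.fun*1e3)
O=np.array([f(*p) for p in [(55,285),(300,548),(300,22),(100,455),(130,90)]])
g=least_squares(lambda q:np.linalg.norm(O-q[:2],axis=1)-.0505,[.56,.2]);print("outer",g.x,g.fun*1e3)
P=np.array([f(*p) for p in [(303,300)]]);print(at(c,(4.5+300/5.4545,194.5+301/5.45),.111))
E
```

```text
[[[0.6106 0.2022]
  [0.6069 0.1842]]

 [[0.5644 0.244 ]
  [0.5459 0.2391]]

 [[0.5333 0.1768]
  [0.5469 0.1638]]]
widths [0.0184 0.0191 0.0188]
[  0.568    0.2017 -11.8261] [-1.8266  0.4215  0.6919 -1.4342  1.1347  1.0127]
-11.773547189568527 0.04162577511460107
107.88675790015037 0.041922036579897175
-131.59389249902947 0.04198899074558747
bore [0.5669 0.2004] [ 0.3978 -0.365  -1.2148  0.2114 -0.4604  0.3541  0.6092 -1.6392]
outer [0.5667 0.2005] [-1.0388 -0.4159  0.2905  1.2225  0.0984]
[0.568  0.2019 0.111 ]
```

Emit:
servo_tool:
  deltas: [0.4,0.07,0.7,-0.4,0,0,-0.7,0.4,0.14,1.6,-0.9,0,0,-0.7,0.4,0.14,2.4,-1.5,0,0,-0.7,0.4,0.14,2.75,-2,0,0,-0.7,0.4,0.14,2.75,-2.3,0,0,-0.7]

```text
clock: 6.6
tcp_pos: [0.5674, 0.2013, 0.2336]
ee_rot: [[0.209, 0.978, 0.0], [0.978, -0.209, -0.001], [-0.001, 0.0, -1.0]]
wrist_force: [0.3, -1.3, -3.5]
gripper_width: 0.0579
```

```bash
python3 s.py; python3 - <<'E'
from h import *
for n in("scene","top"):
    c=viewer.capture(n); save(c,n+"1.png")
a=cv2.imread("pics/scene1.png")[130:270,250:390];b=cv2.imread("pics/wrist1.png") if 0 else cv2.imread("pics/top1.png")[120:260,120:260]
cv2.imwrite("pics/both.png",cv2.resize(np.hstack([a,b]),(800,400),interpolation=cv2.INTER_CUBIC))
E
python3 s.py
```

```text
6.6 [0.5674 0.2013 0.2336] yawY -12.043451557635402 tilt [ 0.0002 -0.0007] F [ 0.2579 -1.2731 -3.543 ] T [-0.0996 -0.1207  0.0457] w 0.057920723089483345 q [  8.3134  20.6115 -41.1749  84.7264  13.6629  79.7682 -45.5111]
6.7 [0.5678 0.199  0.2336] yawY -12.190980995991112 tilt [-0.0004 -0.0022] F [-0.5327 -0.9162 -3.3749] T [-0.1006 -0.0762 -0.0313] w 0.05787637191174521 q [  8.4317  20.5786 -41.0875  84.7458  13.672   79.8281 -45.4645]
```

View pics/both.png

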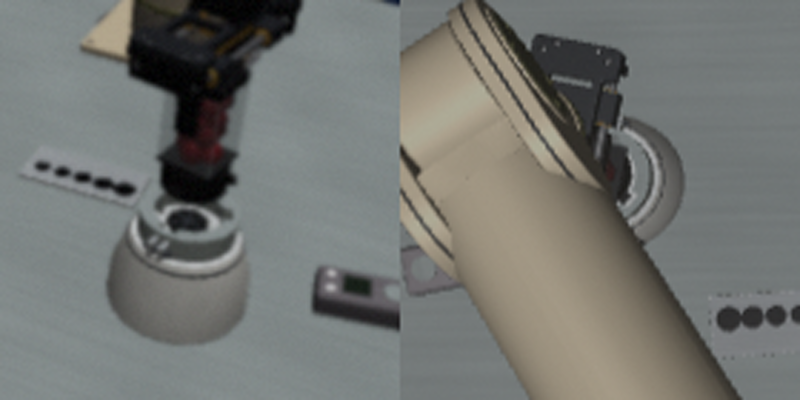

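The jar hangs upright, centred above the ring. Lowering it into the mouth by feel.

Emit:
servo_tool:
  deltas: [0.4,0,0.05,-0.15,0,0,0,0.4,0,0.05,-0.3,0,0,0,0.4,0,0.05,-0.45,0,0,0,0.4,0,0.05,-0.55,0,0,0,0.4,0,0.05,-0.58,0,0,0]

```text
clock: 7.32
tcp_pos: [0.5677, 0.2015, 0.2043]
ee_rot: [[0.211, 0.977, -0.001], [0.977, -0.211, -0.002], [-0.002, -0.0, -1.0]]
wrist_force: [-0.9, 0.6, -3.5]
gripper_width: 0.0579
```

```bash
python3 s.py
```

```text
7.325 [0.5677 0.2015 0.2043] yawY -12.189472677563048 tilt [-0.0006 -0.0023] F [-0.8556  0.6271 -3.4684] T [ 0.0397 -0.0868  0.0124] w 0.05792482242858743 q [  8.123   21.7096 -40.8884  87.0104  14.4994  76.7588 -46.296 ]
```

Emit:
servo_tool:
  deltas: [0.4,0,0,-0.03,0,0,0,0.4,0,0,-0.06,0,0,0,0.4,0,0,-0.09,0,0,0,0.4,0,0,-0.1,0,0,0,0.4,0,0,-0.1,0,0,0]

```text
clock: 7.95
tcp_pos: [0.5677, 0.2015, 0.1993]
ee_rot: [[0.211, 0.977, -0.001], [0.977, -0.211, -0.002], [-0.002, -0.0, -1.0]]
wrist_force: [0.5, 0.4, -3.0]
gripper_width: 0.0577
```

```bash
python3 s.py
```

```text
7.95 [0.5677 0.2015 0.1993] yawY -12.190434972084219 tilt [-0.0006 -0.0022] F [ 0.4984  0.4251 -3.0261] T [-0.0416 -0.0682 -0.0336] w 0.057690705523340984 q [  8.097   21.9007 -40.8379  87.3956  14.6389  76.2308 -46.4034]
```

Emit:
servo_tool:
  deltas: [0.4,0,0,-0.03,0,0,0,0.4,0,0,-0.06,0,0,0,0.4,0,0,-0.09,0,0,0,0.4,0,0,-0.12,0,0,0,0.4,0,0,-0.12,0,0,0]

```text
clock: 8.57
tcp_pos: [0.5676, 0.2015, 0.1931]
ee_rot: [[0.211, 0.977, -0.001], [0.977, -0.211, -0.002], [-0.002, -0.0, -1.0]]
wrist_force: [0.1, 0.3, -2.9]
gripper_width: 0.0578
```

```bash
python3 s.py
```

```text
8.575 [0.5676 0.2015 0.1931] yawY -12.189114826536334 tilt [-0.0009 -0.0024] F [ 0.0598  0.275  -2.9339] T [-0.0489 -0.0857 -0.0005] w 0.057823453541215354 q [  8.0604  22.1491 -40.7702  87.8634  14.8194  75.5937 -46.5357]
```

Emit:
servo_tool:
  deltas: [0.4,0,0,-0.03,0,0,0,0.4,0,0,-0.06,0,0,0,0.4,0,0,-0.08,0,0,0,0.4,0,0,-0.1,0,0,0,0.4,0,0,-0.1,0,0,0]

```text
clock: 9.2
tcp_pos: [0.5677, 0.2016, 0.1884]
ee_rot: [[0.211, 0.977, -0.001], [0.977, -0.211, -0.002], [-0.002, -0.0, -1.0]]
wrist_force: [-2.4, -0.1, 2.5]
gripper_width: 0.0578
```

```bash
python3 s.py
```

```text
9.2 [0.5677 0.2016 0.1884] yawY -12.186162494010436 tilt [-0.0005 -0.0022] F [-2.3997 -0.1313  2.5152] T [-0.0967  0.3151 -0.0152] w 0.057835574613203974 q [  8.025   22.3393 -40.7204  88.2198  14.9646  75.0714 -46.6479]
```

Emit:
servo_tool:
  deltas: [0.4,0,0,-0.03,0,0,0,0.4,0,0,-0.06,0,0,0,0.4,0,0,-0.09,0,0,0,0.4,0,0,-0.12,0,0,0,0.4,0,0,-0.12,0,0,0]

```text
clock: 9.82
tcp_pos: [0.5677, 0.2017, 0.1828]
ee_rot: [[0.211, 0.977, -0.0], [0.977, -0.211, -0.002], [-0.002, 0.0, -1.0]]
wrist_force: [-3.7, -0.3, 8.1]
gripper_width: 0.0577
```

```bash
python3 s.py
```

```text
9.825 [0.5677 0.2017 0.1828] yawY -12.183236406764758 tilt [-0.0003 -0.0021] F [-3.667  -0.3115  8.1008] T [-0.3556  0.8877 -0.0145] w 0.05767868705403373 q [  7.9778  22.5739 -40.6583  88.6379  15.1463  74.4657 -46.7879]
```

Emit:
servo_tool:
  deltas: [0.4,-0.01,0,-0.02,0,0,0,0.4,-0.01,0,-0.04,0,0,0,0.4,-0.01,0,-0.06,0,0,0,0.4,-0.01,0,-0.08,0,0,0,0.4,-0.01,0,-0.08,0,0,0]

```text
clock: 10.45
tcp_pos: [0.5676, 0.2018, 0.1797]
ee_rot: [[0.211, 0.977, 0.001], [0.977, -0.211, -0.002], [-0.002, 0.001, -1.0]]
wrist_force: [-3.2, -2.2, 10.5]
gripper_width: 0.0577
```

```bash
python3 s.py
```

```text
10.45 [0.5676 0.2018 0.1797] yawY -12.189712723112594 tilt [ 0.0011 -0.002 ] F [-3.2216 -2.2139 10.5457] T [-0.5466  0.8589  0.0438] w 0.05770547601367606 q [  7.9686  22.642  -40.6322  88.9412  15.2508  74.052  -46.8846]
```

Emit:
servo_tool:
  deltas: [0.4,-0.01,-0.01,-0.02,0,0,0,0.4,-0.01,-0.01,-0.04,0,0,0,0.4,-0.01,-0.01,-0.04,0,0,0,0.4,-0.01,-0.01,-0.04,0,0,0,0.4,-0.01,-0.01,-0.04,0,0,0]

```text
clock: 11.08
tcp_pos: [0.5675, 0.2017, 0.1788]
ee_rot: [[0.211, 0.977, 0.003], [0.977, -0.211, -0.002], [-0.001, 0.003, -1.0]]
wrist_force: [-4.1, -0.8, 11.0]
gripper_width: 0.0577
```

```bash
python3 s.py
```

```text
11.075 [0.5675 0.2017 0.1788] yawY -12.17881862833481 tilt [ 0.0025 -0.0016] F [-4.1349 -0.7866 10.9544] T [-0.3947  0.8396 -0.0364] w 0.057659075812284036 q [  8.0132  22.5935 -40.6414  89.1144  15.2593  73.838  -46.8838]
```

Emit:
servo_tool:
  deltas: [0.4,0,0,-0.03,0,0,-0.4,0.4,0,0,-0.03,0,0,-0.9,0.4,0,0,-0.03,0,0,-1.4,0.4,0,0,-0.03,0,0,-2,0.4,0,0,-0.03,0,0,-2.5]

```text
clock: 11.7
tcp_pos: [0.5689, 0.2019, 0.1788]
ee_rot: [[0.535, 0.845, 0.006], [0.845, -0.535, -0.002], [0.002, 0.006, -1.0]]
wrist_force: [1.0, -1.3, 10.0]
gripper_width: 0.0579
```

```bash
python3 s.py
```

```text
11.7 [0.5689 0.2019 0.1788] yawY -32.3355648279745 tilt [ 0.0056 -0.0016] F [ 1.0457 -1.3243  9.9528] T [-0.4282 -0.0905  0.1256] w 0.057895573021255156 q [  5.5518  21.8611 -37.3264  89.1778  13.8794  73.3601 -66.063 ]
```

Emit:
servo_tool:
  deltas: [0.4,-0.02,0,-0.03,0,0.03,-0.6,0.4,-0.02,0,-0.03,0,0.03,-1.2,0.4,-0.02,0,-0.03,0,0.03,-1.9,0.4,-0.02,0,-0.03,0,0.03,-2.6,0.4,-0.02,0,-0.03,0,0.03,-3.3]

```text
clock: 12.32
tcp_pos: [0.5696, 0.2016, 0.1789]
ee_rot: [[0.857, 0.516, 0.004], [0.516, -0.857, -0.003], [0.002, 0.005, -1.0]]
wrist_force: [0.5, -1.4, 11.5]
gripper_width: 0.0579
```

```bash
python3 s.py
```

```text
12.325 [0.5696 0.2016 0.1789] yawY -58.956679406538 tilt [ 0.0043 -0.0027] F [ 0.5146 -1.426  11.4675] T [-0.7138 -0.0863  0.1059] w 0.0579162300840139 q [  2.3502  21.116  -33.0888  89.1702  12.1289  73.1183 -91.4422]
```

Emit:
servo_tool:
  deltas: [0.4,0,-0.01,-0.03,0,0.03,-0.6,0.4,0,-0.01,-0.03,0,0.03,-1.2,0.4,0,-0.02,-0.03,0,0.03,-1.8,0.4,0,-0.02,-0.03,0,0.03,-2.4,0.4,0,-0.02,-0.03,0,0.03,-3]

```text
clock: 12.95
tcp_pos: [0.5701, 0.2015, 0.1787]
ee_rot: [[0.993, 0.121, 0.001], [0.121, -0.993, -0.002], [0.001, 0.002, -1.0]]
wrist_force: [-3.0, 0.2, 11.0]
gripper_width: 0.0581
```

```bash
python3 s.py
```

```text
12.95 [0.5701 0.2015 0.1787] yawY -83.07245512211702 tilt [ 0.0009 -0.0021] F [-2.9617  0.2399 10.988 ] T [0.0167 0.9053 0.2148] w 0.058081907177701945 q [  -0.4441   20.6455  -29.3836   89.0973   10.5596   73.013  -114.4219]
```

Emit:
servo_tool:
  deltas: [0.4,-0.01,0,-0.03,0,0,-0.4,0.4,-0.01,0,-0.03,0,0,-0.8,0.4,-0.01,0,-0.03,0,0,-1.2,0.4,-0.01,0,-0.03,0,0,-1.6,0.4,-0.01,0,-0.03,0,0,-1.8]

```text
clock: 13.58
tcp_pos: [0.5701, 0.2017, 0.1785]
ee_rot: [[0.991, -0.131, 0.002], [-0.131, -0.991, -0.002], [0.002, 0.002, -1.0]]
wrist_force: [-3.4, -1.1, 10.1]
gripper_width: 0.0573
```

```bash
python3 s.py
```

```text
13.575 [0.5701 0.2017 0.1785] yawY -97.5331171271531 tilt [ 0.0021 -0.0021] F [-3.4438 -1.076  10.0643] T [-0.4036  1.0973  0.2029] w 0.05730830347486706 q [  -2.1188   20.2614  -27.2359   89.2655    9.7204   72.7489 -128.3265]
```

Emit:
servo_tool:
  deltas: [0.4,0,0,-0.03,0,0,-0.1,0.4,0,0,-0.03,0,0,-0.2,0.4,0,0,-0.03,0,0,-0.3,0.4,0,0,-0.03,0,0,-0.4,0.4,0,0,-0.03,0,0,-0.5]

```text
clock: 14.2
tcp_pos: [0.5699, 0.2016, 0.178]
ee_rot: [[0.98, -0.2, 0.002], [-0.2, -0.98, -0.003], [0.003, 0.002, -1.0]]
wrist_force: [-5.9, -2.3, 13.6]
gripper_width: 0.0578
```

```bash
python3 s.py
```

```text
14.2 [0.5699 0.2016 0.178 ] yawY -101.52232770507545 tilt [ 0.0021 -0.0028] F [-5.8757 -2.3032 13.5707] T [-0.809   2.003   0.5669] w 0.057751009955084434 q [  -2.5909   20.1773  -26.6465   89.3427    9.5316   72.6704 -132.1909]
```

Emit:
servo_tool:
  deltas: [0.4,-0.02,-0.01,-0.01,0,0,-0.06,0.4,-0.02,-0.01,-0.01,0,0,-0.12,0.4,-0.02,-0.01,-0.01,0,0,-0.18,0.4,-0.02,-0.01,-0.01,0,0,-0.24,0.4,-0.02,-0.01,-0.01,0,0,-0.25]

```text
clock: 14.82
tcp_pos: [0.569, 0.2013, 0.1783]
ee_rot: [[0.973, -0.232, 0.003], [-0.232, -0.973, -0.003], [0.004, 0.003, -1.0]]
wrist_force: [-4.0, -1.8, 10.2]
gripper_width: 0.0574
```

```bash
python3 s.py
```

```text
14.825 [0.569  0.2013 0.1783] yawY -103.39011667406966 tilt [ 0.0029 -0.0034] F [-4.0076 -1.7909 10.1992] T [-0.6383  1.2136  1.4989] w 0.05742216135320443 q [  -2.7848   19.9749  -26.3934   89.5216    9.4205   72.612  -134.0094]
```

Turning torque jumped to 1.5 N m after about 91°, so this is the hard stop. Letting the jar rise.

Emit:
servo_tool:
  deltas: [0.4,0,0,0.01,0,0,-0.02,0.4,0,0,0.03,0,0,-0.02,0.4,0,0,0.05,0,0,-0.02,0.4,0,0,0.06,0,0,-0.02,0.4,0,0,0.06,0,0,-0.02]

```text
clock: 15.45
tcp_pos: [0.5686, 0.2013, 0.1805]
ee_rot: [[0.972, -0.234, 0.002], [-0.234, -0.972, -0.004], [0.002, 0.003, -1.0]]
wrist_force: [1.9, 1.8, -12.6]
gripper_width: 0.0581
```

```bash
python3 s.py
```

```text
15.45 [0.5686 0.2013 0.1805] yawY -103.53763037196613 tilt [ 0.0017 -0.0035] F [  1.9009   1.8411 -12.5791] T [ 0.4578 -0.6846  1.2172] w 0.05807147244920678 q [  -2.7996   19.8896  -26.3792   89.3485    9.3335   72.9183 -134.1053]
```

Emit:
servo_tool:
  deltas: [0.4,0,0,-0.01,0,0,0.03,0.4,0,0,-0.02,0,0,0.06,0.4,0,0,-0.02,0,0,0.08,0.4,0,0,-0.02,0,0,0.08,0.4,0,0,-0.02,0,0,0.08]

```text
clock: 16.08
tcp_pos: [0.5689, 0.2013, 0.1803]
ee_rot: [[0.975, -0.224, 0.003], [-0.224, -0.975, -0.003], [0.003, 0.003, -1.0]]
wrist_force: [-2.3, -1.4, 4.8]
gripper_width: 0.0578
```

```bash
python3 s.py
```

```text
16.075 [0.5689 0.2013 0.1803] yawY -102.92127170790344 tilt [ 0.0026 -0.0034] F [-2.3462 -1.394   4.7561] T [-0.2761  0.8939  0.3601] w 0.05781261705814755 q [  -2.7245   19.8976  -26.4694   89.3791    9.3872   72.8465 -133.5192]
```

Emit:
servo_tool:
  deltas: [0.4,0,0,0.02,0,0,0.06,0.4,0,0,0.02,0,0,0.12,0.4,0,0,0.02,0,0,0.18,0.4,0,0,0.02,0,0,0.24,0.4,0,0,0.02,0,0,0.24]

```text
clock: 16.7
tcp_pos: [0.5692, 0.2015, 0.1823]
ee_rot: [[0.982, -0.191, 0.004], [-0.191, -0.982, -0.003], [0.004, 0.002, -1.0]]
wrist_force: [-3.3, 0.1, 7.7]
gripper_width: 0.0579
```

```bash
python3 s.py
```

```text
16.7 [0.5692 0.2015 0.1823] yawY -101.0205490166326 tilt [ 0.0037 -0.0027] F [-3.2951  0.0996  7.7393] T [-0.1355  1.0968 -0.0429] w 0.057923002361311426 q [  -2.4948   19.8461  -26.7582   89.2365    9.4436   73.0007 -131.6544]
```

The jar rose after the torque was relieved: spring force is about 11 N and depth about 21 mm, as expected when locked. Now checking that it holds in the recess.

Emit:
servo_tool:
  deltas: [0.4,0,0,0.01,0,0,0,0.4,0,0,0.02,0,0,0,0.4,0,0,0.03,0,0,0,0.4,0,0,0.03,0,0,0,0.4,0,0,0.03,0,0,0]

```text
clock: 17.32
tcp_pos: [0.5692, 0.2015, 0.1838]
ee_rot: [[0.982, -0.191, 0.004], [-0.191, -0.982, -0.003], [0.004, 0.002, -1.0]]
wrist_force: [-2.4, -1.0, 3.0]
gripper_width: 0.0574
```

```bash
python3 s.py
```

```text
17.325 [0.5692 0.2015 0.1838] yawY -101.0295831996724 tilt [ 0.0037 -0.0027] F [-2.3761 -0.9997  2.9939] T [-0.1238  0.9988 -0.0778] w 0.05741336846046819 q [  -2.4888   19.786   -26.765    89.1246    9.4089   73.1668 -131.636 ]
```

Emit:
servo_tool:
  deltas: [0.4,0,0,0.01,0,0,0,0.4,0,0,0.02,0,0,0.1,0.4,0,0,0.02,0,0,0.2,0.4,0,0,0.02,0,0,0.25,0.4,0,0,0.02,0,0,0.25]

```text
clock: 17.95
tcp_pos: [0.569, 0.2012, 0.1841]
ee_rot: [[0.988, -0.157, 0.003], [-0.157, -0.988, -0.003], [0.003, 0.002, -1.0]]
wrist_force: [3.2, 1.8, -11.6]
gripper_width: 0.0576
```

```bash
python3 s.py
```

```text
17.95 [0.569  0.2012 0.1841] yawY -99.03451783091778 tilt [ 0.0029 -0.0028] F [  3.1644   1.7767 -11.6284] T [ 0.3726 -0.3201 -0.4281] w 0.05763764935770114 q [  -2.2477   19.8234  -27.0492   89.0896    9.4968   73.2573 -129.6869]
```

Emit:
servo_tool:
  deltas: [0.4,0,0,-0.01,0,0,-0.06,0.4,0,0,-0.01,0,0,-0.06,0.4,0,0,-0.01,0,0,-0.06,0.4,0,0,-0.01,0,0,-0.06,0.4,0,0,-0.01,0,0,-0.06]

```text
clock: 18.58
tcp_pos: [0.569, 0.2012, 0.1839]
ee_rot: [[0.986, -0.165, 0.003], [-0.165, -0.986, -0.003], [0.004, 0.002, -1.0]]
wrist_force: [-1.4, -1.3, -0.4]
gripper_width: 0.0574
```

```bash
python3 s.py
```

```text
18.575 [0.569  0.2012 0.1839] yawY -99.51396290449027 tilt [ 0.0032 -0.0028] F [-1.3597 -1.2993 -0.3791] T [-0.1741  0.7164  0.0389] w 0.057396065854785225 q [  -2.3052   19.8105  -26.9798   89.1102    9.48     73.2246 -130.1569]
```

Forces are near zero. Opening the gripper, which can go wide in place, then rising slowly.

Emit:
servo_tool:
  deltas: [0.75,0,0,0,0,0,0,0.9,0,0,0,0,0,0,1,0,0,0,0,0,0,1,0,0,0,0,0,0,1,0,0,0,0,0,0]

```text
clock: 19.2
tcp_pos: [0.5691, 0.2013, 0.1839]
ee_rot: [[0.986, -0.165, 0.003], [-0.165, -0.986, -0.003], [0.004, 0.002, -1.0]]
wrist_force: [0.5, 0.5, -0.1]
gripper_width: 0.086
```

Emit:
servo_tool:
  deltas: [1,0,0,0.2,0,0,0,1,0,0,0.6,0,0,0,1,0,0,1.2,0,0,0,1,0,0,2,0,0,0,1,0,0,2.8,0,0,0]

```text
clock: 19.82
tcp_pos: [0.5689, 0.2013, 0.326]
ee_rot: [[0.986, -0.165, 0.004], [-0.165, -0.986, -0.002], [0.004, 0.002, -1.0]]
wrist_force: [0.2, -0.0, 0.2]
gripper_width: 0.0871
```

Emit:
servo_tool:
  deltas: [1,0,-1,0.8,0,0,0,1,0,-2,0.8,0,0,0,1,0,-3,0.8,0,0,0,1,0,-4,0.8,0,0,0,1,0,-4.5,0.8,0,0,0]

```text
clock: 20.45
tcp_pos: [0.5687, -0.0271, 0.3669]
ee_rot: [[0.986, -0.169, 0.005], [-0.169, -0.986, -0.003], [0.005, 0.003, -1.0]]
wrist_force: [-0.1, -0.2, -0.2]
gripper_width: 0.0869
```

```bash
python3 s.py; python3 - <<'E'
from h import *
s=viewer.capture("scene");t=viewer.capture("top"); save(s,"scene2.png");save(t,"top2.png")
for n,c in(("scene",s),("top",t)):
  for o,z in(("jar",.104),("jar_grip",.199),("punnet",0),("sizing_card",0),("refractometer",0)):
    print(n,o,[(np.round(d["pixel"],1),round(d["p"],2),at(c,d["pixel"],z)[:2]) for d in viewer.landmark_of(c,o)])
print("button",proj(t,[.568,.201,.24]),proj(t,[.568,.201,.136+.115]))
a=s["frame"][120:270,245:395];b=t["frame"][110:260,110:260]
cv2.imwrite("pics/fin.png",cv2.resize(np.hstack([a,b])[:,:,::-1],(800,400),interpolation=cv2.INTER_CUBIC))
E
```

```text
20.45 [ 0.5687 -0.0271  0.3669] yawY -99.71865252792752 tilt [ 0.0047 -0.0034] F [-0.1283 -0.2455 -0.1746] T [0.0417 0.0305 0.0089] w 0.08693574681682233 q [  14.4885   10.9626  -19.7027   77.1218    3.8973   92.285  -104.4276]
scene jar [(array([210.4, 312.3]), 0.73, array([0.5755, 0.1965])), (array([181.3, 222.3]), 0.63, array([ 0.575 , -0.1066]))]
scene jar_grip [(array([158. , 224.8]), 0.91, array([ 0.5835, -0.0907])), (array([180.7, 316.9]), 0.82, array([0.5623, 0.1931])), (array([201.8, 185.7]), 0.71, array([ 0.8184, -0.0667])), (array([190.9, 279.2]), 0.48, array([0.6586, 0.1211]))]
scene punnet [(array([172.4, 172.3]), 0.69, array([ 0.4864, -0.383 ]))]
scene sizing_card [(array([192.8, 278.7]), 0.73, array([0.4089, 0.0237]))]
scene refractometer [(array([239., 376.]), 0.8, array([0.4834, 0.3865]))]
top jar [(array([180.9, 192.9]), 0.82, array([0.5701, 0.1963]))]
top jar_grip [(array([180.6, 183. ]), 0.82, array([0.5633, 0.207 ]))]
top punnet [(array([208.7, 384.6]), 0.81, array([ 0.4769, -0.4187]))]
top sizing_card [(array([232.6, 248.5]), 0.74, array([0.4062, 0.0332]))]
top refractometer [(array([212.9, 139. ]), 0.66, array([0.4764, 0.3908]))]
button [177.518  182.1571] [177.1335 181.2983]
```

View pics/fin.png

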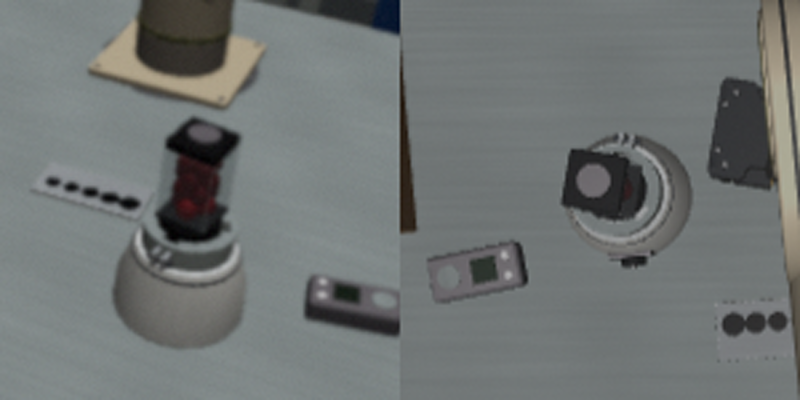

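The picture shows the jar upright in the ring, its lid at (row 178, col 182) in the top view, and the other items in place. One last check of the button's height from the scene camera, and I hand in if it agrees.

```bash
python3 - <<'E'
from h import *
c=viewer.capture("scene"); f=c["frame"].astype(int)
sub=f[158:180,308:336]; 
m=(sub.min(2)>110); ys,xs=np.nonzero(m); print("button px",ys.mean()+158,xs.mean()+308,m.sum())
for d in(10,14,21,24): print(d,proj(c,[.568,.2015,.125-d/1e3+.136]))
cv2.imwrite("pics/z.png",cv2.resize(c["frame"][155:235,285:350][:,:,::-1],(487,600),interpolation=cv2.INTER_CUBIC))
E
```

```text
button px 163.38725490196077 322.51960784313724 204
10 [166.5439 321.6054]
14 [167.8087 321.4071]
21 [170.0084 321.0619]
24 [170.9458 320.9146]
```

View pics/z.png

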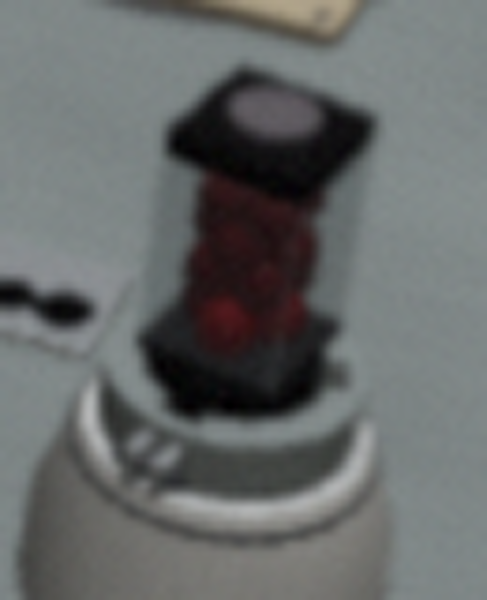

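The enlarged view puts the button at (169.7, 321.4). That matches the 21 mm locked depth, predicted at (170.0, 321.1). My automatic threshold gave row 163.4 because bench pixels got into it, so I disregard it.

```bash
python3 -c "
from h import *
print(r.hand_in())"
```

```text
the job is handed in; nothing more can be done
None
```

The clear jar is locked in the blender ring and the job is handed in at about 21 s of the 72 s allowed; the hand-in reported no verdict.

**What I did:** I gripped the clear, black-footed jar across its flats and left the two green look-alikes alone. I lined its lugs up with the ring slots, which I saw at about -12°. I lowered it through the slots by feel, pressed it about 25 mm down against the spring and turned it about 91° clockwise to the hard stop. Then I let it rise, opened the gripper and moved the arm clear.

**What the checks showed:**
- **Lock:** At first the jar stuck under the stop torque (about 1.5 N m) and did not rise. After I eased it back about 2° it rose into the recesses, to a new hard stop about 3.6 mm higher. There it held against a pull of about 12 N and a back-turn of 0.4 N m.
- **Position:** The scene picture matches the 21 mm locked depth, and the jar stands upright. By the wrist readings, the depth at the upper stop came out between 19.6 and 21 mm, depending on which height reference I used. One automatic image threshold was off because bench pixels got into it, so I read the button position from the enlarged picture instead.
- **Other items:** The punnet and refractometer were found within about 1 to 2 cm of where they started. The sizing card was within about 9 mm. These differences look like detection scatter, and the arm felt no contact with any of them.

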